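# Present the knob-lidded honey jar on the counter carousel

### The arm

A 6-joint arm with a two-finger parallel gripper is mounted at the origin on the work surface. World frame = base frame: x ahead of the robot, y to its left, z up, the work surface at z = 0. Lengths are in m, angles in rad, forces in N, time in s.
With the tool pointing down it reaches from about 0.4 to 0.825 m from the base axis. Payload 7 kg.
Tool frame: the origin (TCP) lies at the very end of the fingers, on their centre line; the grasp point (between the pads) lies 19 mm behind it; z points along the fingers, y is the direction in which the jaws open and shut (so a half turn about z gives the same grasp; the last joint's range is limited). The gripper opens to 85 mm and grips with 20 to 120 N. Pads are 22 mm wide; open, the fingers measure 114 mm over their backs; the gripper's body (76 mm by 85 mm) begins 54 mm behind the grasp point. The pads swing forward as they close: fully open they stand 13 mm farther back than shut.
Start: joints at [0.288, 0.359, 0.012, 0, -1.224, -0.288], TCP at [0.675, -0, 0.231] pointing down, gripper open.
Joint ranges: [-3.07, 3.07], [-1.43, 2.12], [-1.02, 1.25], [-3.03, 1.67], [-3.05, -0], [-3.03, 3.03]. Speed limits (rad/s): [2.39, 2.39, 3.01, 3.14, 3.14, 3.14].

### API

Orientations are given as a 3x3 rotation matrix whose columns are the frame's x, y, z axes.
In Python, from station import env, imaging gives the robot as it stands.
- The arm moves only by the tool step_arm, never from a script. Its arguments are lists of equal length, an entry for each row: "dp": the shift along the tool's x, y, z each as a share of 0.4 m, from -1 to 1, a list of three; "rot": the turn, a rotation vector about the tool's x, y, z each as a share of pi rad, from -1 to 1, a list of three. A call has 1 to 20 rows; each row shifts and turns the pose as measured when the row begins, along the tool's axes as they then stand; what a row does not reach is not made up. A row lasts 1/12 s, in which the tool goes at most 41.7 mm and 7.16 degrees, less where a joint would pass 70% of its speed; a pose out of reach is approached as far as the arm can. A call with a number of a shift or a turn outside -1 to 1 is refused whole. A call with a gripper value outside its range is refused whole. "grip" is the opening, from 0 (shut) to 1 (fully open), set as the call begins (left out, the last holds). The fingers move at their own pace and stop on an object; the grip force is fixed at half the most. Time passes only in rows, so rows that do not move let the fingers close. It gives the time, the measured TCP pose, the force and the opening at its end, in the units of the state.
- env.get_state(): the state, without advancing time (a new reading comes with each control period).
- imaging.capture(name): name is "scene" or "side" or "wrist"; returns the picture (420x560x3 uint8, red, green, blue); there is no depth.
- imaging.calibration(name): a dict with "intrinsics" (3x3 intrinsics, pixels), "R" (3x3) and "t" (3): a world point X has camera coordinates R X + t; the wrist camera has in their place "T_tool_cam" (4x4, takes a point from camera to tool coordinates, whose origin is the TCP and whose axes are the flange's). Camera axes: x right, y down, z forward; pixel columns grow to the right and rows downward; lengths in m; the calibration is good to about 2 mm. A picture is of the moment at which its call begins: read the wrist's pose just before it. calibration takes no time and is no camera call.
- env.job_done(): hands the job in, once; it reports no verdict.
The state is a dict: "clock": time; "joints": joint angles; "joint_vel": joint speeds; "effort": joint torques, N m; "ee_pos": TCP position; "orientation": TCP orientation; "wrist_force": force on the tool from outside, world axes, zero at the start; "moment": the same for the moment, N m; "finger_gap": finger opening in m.
Only numpy, scipy, OpenCV 4.12 (cv2) and the standard library are available. Lean on these libraries where they do the work, as an engineer would, in place of code of your own. Each camera call takes 0.05 s, during which the arm holds its last target. There are 200 camera calls.

### The job

Turn the honey-jar carousel on the bakery counter by hand, without spinning it fast, until the one jar whose lid has an upright knob stands squarely behind the blank price card that marks the carousel's front. Finish while still holding the carousel firmly with the gripper, so that it stays still with that jar at the front; do not let go. Leave the can and the mug beside it where they are.

Things in the scene. Friction and masses are not known exactly. Their poses are not given: they have to be found in the camera images.
- foot: Fixed foot of the carousel: dark steel disc 210 mm across. Origin: centre of its underside on the counter, on the upright axis of turning, z up. Its +x points to the front, where a tongue carries a blank white price card on a steel stand (74 mm wide, 50 high, 3 thick; 165 mm from the axis, top edge 105 mm above the counter). Its place and heading vary.
- turntable: Turning wooden board 270 mm across, top 44 mm above the counter, with 5 equal jars fixed on it every 72 degrees, 90 mm from the axis: 66 mm across, flat 60 mm lids, tops 134 mm above the counter; only the marked jar has a knob. Origin on the axis, 24 mm up; +x points to the marked jar. Turns a full turn either way; friction 0.06 N m, no spring: stays where left.
- knob (a point): Centre of the round wooden knob on the marked jar's lid: 24 mm in diameter, 42 mm tall, upright, from 134 to 176 mm above the counter, fixed to the lid and standing clear of the other lids. This point is 155 mm above the counter, 90 mm from the axis, and travels with the turntable.
- front (a point): Point fixed to the foot, 90 mm from the axis towards the price card and 155 mm above the counter: the knob's centre is here when the marked jar is exactly at the front. Nothing is there of itself.
- can: Bystander: plain aluminium drinks can, 58 mm across, 115 mm tall, standing loose. Origin: centre of its underside.
- mug: Bystander: white mug, 80 mm across, 88 mm tall, handle to its +y, standing loose. Origin: centre of its underside.

How it is judged:
At the end, for the whole second after the job is handed in: The knob's centre is within 13 mm of the front point (about 8 degrees of turn), the turntable is still (under 0.1 rad/s), and the fingers hold it with more than 3 N of contact force, all through the last second (horizontal distance between knob and front below 0.013 m and angular speed of turntable below 0.1 rad/s and contact force between the fingers and turntable above 3 N); the arm keeps its last pose, push and grip.
It fails at once if the can is shifted by more than 30 mm (distance of can from where it was at the start of the episode above 0.03 m).
It fails at once if the mug is shifted by more than 30 mm (distance of mug from where it was at the start of the episode above 0.03 m).
It fails at once if the carousel is spun faster than 3 rad/s (angular speed of turntable above 3 rad/s).
It also fails if it takes over 45 s, if anything falls off the work surface, if the arm or the gripper's body presses on something with over 40 N, if the wrist force passes 120 N, or if a joint passes its speed limit or range.

## Working session

There is one attempt and no reset: what is moved stays moved. The work goes in short steps, Python scripts to look and compute and a tool call to move; the robot and the scene stay as the last step left them, time stands still between calls to the robot, and variables do not carry over. Pictures are saved under pics/ and viewed, about 8 in all and at most 12, crops included, and the job is handed in when it is done.

Besides the shell and the picture viewer there is one more tool, called by a JSON object that holds its "fn" and its "kwargs", one argument or row to a line. step_arm: Moves the arm, as the interface text tells. Its arguments: {"type":"object","properties":{"dp":{"type":"array","items":{"type":"array","items":{"type":"number","minimum":-1,"maximum":1}}},"rot":{"type":"array","items":{"type":"array","items":{"type":"number","minimum":-1,"maximum":1}}},"grip":{"type":"number"}},"required":["dp","rot"]}

```bash
mkdir -p pics; python3 - <<'E'
from station import env, imaging
import cv2,numpy as np
np.set_printoptions(precision=4,suppress=True)
for n in("scene","side"):
    im=imaging.capture(n); cv2.imwrite(f"pics/{n}0.png",im[:,:,::-1]); c=imaging.calibration(n); print(n,c)
s=env.get_state();print(s)
E
```

```text
scene {'intrinsics': array([[461.531 ,   0.    , 273.7939],
       [  0.    , 461.531 , 194.1523],
       [  0.    ,   0.    ,   1.    ]]), 'R': array([[ 0.1008,  0.9948,  0.0108],
       [ 0.6611, -0.0589, -0.748 ],
       [-0.7435,  0.0826, -0.6637]]), 't': array([-0.1082, -0.2719,  1.4538])}
side {'intrinsics': array([[384.712 ,   0.    , 279.0214],
       [  0.    , 384.712 , 208.1379],
       [  0.    ,   0.    ,   1.    ]]), 'R': array([[ 0.9885, -0.151 , -0.0014],
       [-0.108 , -0.7003, -0.7057],
       [ 0.1056,  0.6977, -0.7085]]), 't': array([-0.5087,  0.1804,  0.8785])}
{'clock': 0.1, 'joints': array([ 0.2881,  0.3593,  0.0111, -0.0003, -1.2241, -0.2881]), 'joint_vel': array([ 0.0022, -0.0012,  0.0008, -0.0004, -0.001 , -0.0007]), 'effort': array([ -0.0022, -58.4764,  29.411 ,   6.9546,  -0.0031,  -0.    ]), 'ee_pos': array([ 0.6746, -0.    ,  0.2304]), 'orientation': array([[-0.0001, -1.    , -0.0015],
       [-1.    ,  0.0001, -0.0001],
       [ 0.0001,  0.0015, -1.    ]]), 'wrist_force': array([-0.361 , -0.4499, -0.116 ]), 'moment': array([0.0539, 0.0109, 0.0186]), 'finger_gap': 0.08552532879894893}
```

View pics/scene0.png

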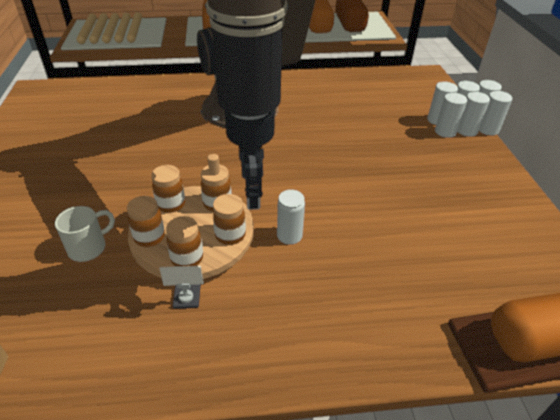

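View pics/side0.png

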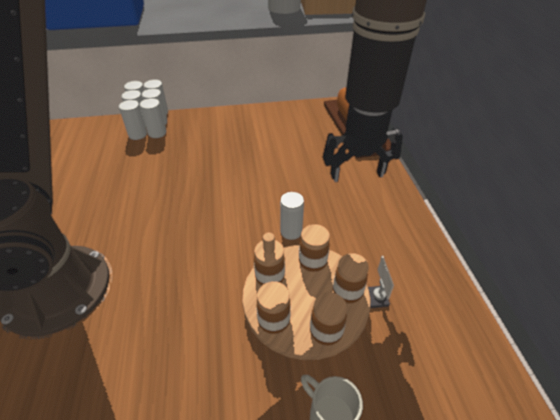

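The scene view shows the knob at about (214,164), lids at (167,174), (145,208), (184,229) and (229,204), and the card top at about (182,270). The side view shows the knob at (269,243), the card at (385,275), the can and the mug.

```bash
cat > h.py <<'E'
import numpy as np
from station import env, imaging
np.set_printoptions(precision=4,suppress=True)
def onz(n,px,z):
    c=imaging.calibration(n);K,R,t=c["intrinsics"],c["R"],c["t"]
    C=-R.T@t; d=R.T@np.linalg.solve(K,[*px,1.]); return C+d*(z-C[2])/d[2]
def proj(n,X):
    c=imaging.calibration(n);p=c["intrinsics"]@(c["R"]@np.asarray(X,float)+c["t"]);return p[:2]/p[2]
E
python3 - <<'E'
from h import *
import cv2
for n,l in(("scene",[(215,173),(167,174),(145,206),(184,228),(229,204)]),("side",[(269,249),(273,293),(329,304),(351,264),(315,235)])):
    P=np.array([onz(n,p,.134) for p in l]);c=P.mean(0);d=P-c
    print(n,c,np.linalg.norm(d[:,:2],axis=1)*1e3,np.degrees(np.arctan2(d[:,1],d[:,0])))
print("cardtop",onz("scene",(182,269),.105),onz("side",(382,259),.105),onz("side",(390,290),.105))
print("knobtop",onz("scene",(213,157),.176),onz("side",(268,237),.176))
print("can top",onz("scene",(291,197),.115),onz("side",(292,200),.115),"mug",onz("scene",(80,217),.088),onz("side",(337,393),.088))
a=cv2.imread("pics/scene0.png")[140:320,110:320];b=cv2.imread("pics/side0.png")[220:360,230:410]
cv2.imwrite("pics/c.png",np.hstack([cv2.resize(a,(400,343),interpolation=2),cv2.resize(b,(400,311),interpolation=2)[:311]] if 0 else [cv2.resize(a,(400,343)),cv2.resize(b,(400,343))]))
E
```

```text
scene [ 0.5573 -0.1244  0.134 ] [88.6135 89.2662 87.1157 90.9667 87.8188] [ 141.8897 -147.529   -74.9735   -2.8778   68.9132]
side [ 0.5511 -0.1282  0.134 ] [88.7509 87.97   88.0298 86.9544 86.3259] [ 139.9061 -147.733   -75.234    -3.1861   67.5097]
cardtop [ 0.7232 -0.1327  0.105 ] [ 0.7153 -0.1101  0.105 ] [ 0.7053 -0.1848  0.105 ]
knobtop [ 0.486  -0.0708  0.176 ] [ 0.4816 -0.0746  0.176 ]
can top [0.5582 0.0873 0.115 ] [0.5587 0.0832 0.115 ] mug [ 0.5511 -0.3518  0.088 ] [ 0.5574 -0.3499  0.088 ]
```

View pics/c.png

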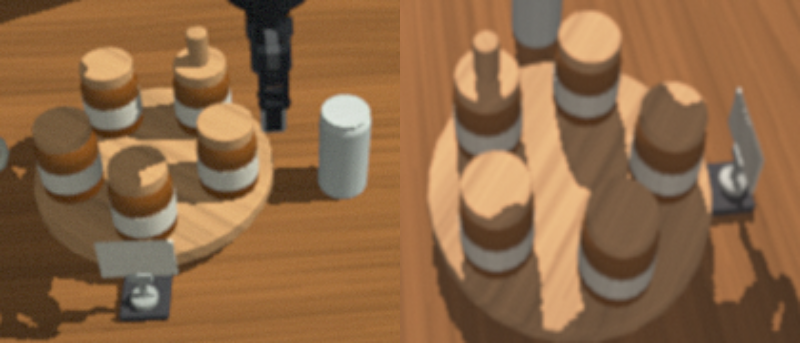

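The centre is at about (0.554, -0.127), the knob at about 141°, and the front at about -5°. I'll go above the knob, rotate the jaws to tangential, and check with the wrist camera.

{"fn": "step_arm", "kwargs": {
  "dp": [
    [0.03,0.08,0],
    [0.03,0.08,0],
    [0.03,0.08,0],
    [0.03,0.08,0],
    [0.03,0.08,0],
    [0.03,0.08,0],
    [0,0,0],
    [0,0,0],
    [0,0,0],
    [0,0,0],
    [0,0,0],
    [0,0,0],
    [0,0,0],
    [0,0,0],
    [0,0,0],
    [0,0,0]
  ],
  "rot": [
    [0,0,0],
    [0,0,0],
    [0,0,0],
    [0,0,0],
    [0,0,0],
    [0,0,0],
    [0,0,-0.037],
    [0,0,-0.037],
    [0,0,-0.037],
    [0,0,-0.037],
    [0,0,-0.037],
    [0,0,-0.037],
    [0,0,-0.037],
    [0,0,-0.037],
    [0,0,-0.037],
    [0,0,0]
  ],
  "grip": 1
}}

```text
clock: 1.43
ee_pos: [0.4669, -0.0758, 0.2231]
orientation: [[0.889, -0.458, -0.014], [-0.458, -0.889, -0.0], [-0.013, 0.007, -1.0]]
wrist_force: [0.0, -0.1, -0.3]
finger_gap: 0.0856
```

```bash
python3 - <<'E'
from h import *
import cv2
s=env.get_state();print(s["clock"],s["ee_pos"],s["orientation"],s["joints"])
im=imaging.capture("wrist");cv2.imwrite("pics/w1.png",im[:,:,::-1])
c=imaging.calibration("wrist");print(c)
K=c["intrinsics"];Ti=np.linalg.inv(c["T_tool_cam"]);R=s["orientation"]
for X in([.484,-.0725,.176],):
    p=K@((Ti@np.r_[R.T@(np.array(X)-s["ee_pos"]),1])[:3]);print(p[:2]/p[2])
E
```

```text
1.4333 [ 0.4669 -0.0758  0.2231] [[ 0.8889 -0.4579 -0.0145]
 [-0.4579 -0.889  -0.0004]
 [-0.0127  0.007  -0.9999]] [ 0.2539  0.036  -0.4174 -0.0035 -1.1315  0.8427]
{'intrinsics': array([[302.7322,   0.    , 281.4277],
       [  0.    , 302.7322, 208.2227],
       [  0.    ,   0.    ,   1.    ]]), 'T_tool_cam': array([[ 0.0007, -0.951 , -0.3091,  0.0789],
       [ 1.    ,  0.0003,  0.0013, -0.0006],
       [-0.0011, -0.3091,  0.951 , -0.1428],
       [ 0.    ,  0.    ,  0.    ,  1.    ]])}
[265.1957 212.3784]
```

View pics/w1.png

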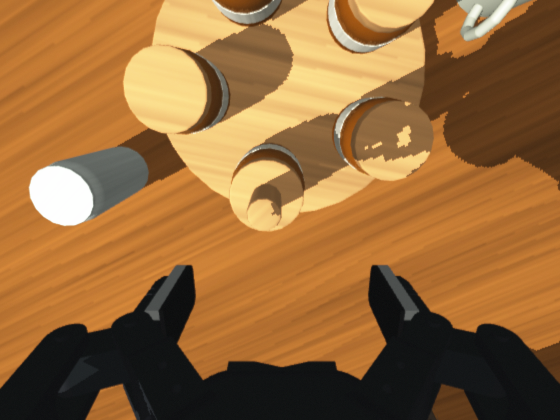

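The knob top shows at about (263,212), against (265,212) predicted, so the position holds. I'll move over it and descend.

{"fn": "step_arm", "kwargs": {
  "dp": [
    [0.034,-0.026,0],
    [0,0,0],
    [0,0,0.05],
    [0,0,0.05],
    [0,0,0.05],
    [0,0,0.04],
    [0,0,0]
  ],
  "rot": [
    [0.002,0.004,0],
    [0,0,0],
    [0,0,0],
    [0,0,0],
    [0,0,0],
    [0,0,0],
    [0,0,0]
  ]
}}

```text
clock: 2.07
ee_pos: [0.4881, -0.0721, 0.145]
orientation: [[0.873, -0.488, 0.006], [-0.488, -0.873, -0.0], [0.005, -0.003, -1.0]]
wrist_force: [-0.2, -0.6, 0.3]
finger_gap: 0.0852
```

{"fn": "step_arm", "kwargs": {
  "dp": [
    [-0.009,0.004,0.003],
    [0,0,0],
    [0,0,0],
    [0,0,0],
    [0,0,0],
    [0,0,0],
    [0,0,0],
    [0,0,0],
    [0,0,0],
    [0,0,0]
  ],
  "rot": [
    [0,0,0],
    [0,0,0],
    [0,0,0],
    [0,0,0],
    [0,0,0],
    [0,0,0],
    [0,0,0],
    [0,0,0],
    [0,0,0],
    [0,0,0]
  ],
  "grip": 0
}}

```text
clock: 2.9
ee_pos: [0.4856, -0.0717, 0.1466]
orientation: [[0.87, -0.493, 0.009], [-0.493, -0.87, -0.0], [0.008, -0.004, -1.0]]
wrist_force: [0.5, -0.8, -3.5]
finger_gap: 0.0225
```

```bash
python3 - <<'E'
from h import *
import cv2
s=env.get_state();print(s["clock"],s["ee_pos"],s["finger_gap"],s["wrist_force"])
im=imaging.capture("side");a=im[200:350,220:420,::-1]
b=imaging.capture("scene")[140:320,110:310,::-1]
cv2.imwrite("pics/s2.png",np.hstack([cv2.resize(a,(400,300),interpolation=2),cv2.resize(b,(400,360),interpolation=2)[:300]]))
E
```

```text
2.9 [ 0.4856 -0.0717  0.1466] 0.022458880310343092 [ 0.5165 -0.7957 -3.4704]
```

View pics/s2.png

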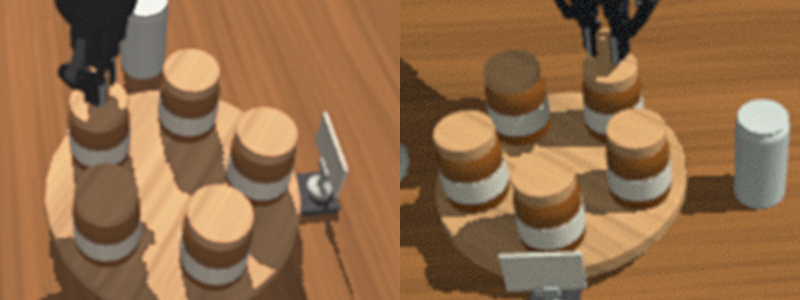

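Firmly gripped: the gap is 22.5 mm on the 24 mm knob, and the other jars stand clear. I'll start turning clockwise along the arc.

{"fn": "step_arm", "kwargs": {
  "dp": [
    [0.0056,-0.0246,0],
    [0.0056,-0.0246,0],
    [0.0056,-0.0246,0],
    [0.0056,-0.0246,0],
    [0.0056,-0.0246,0]
  ],
  "rot": [
    [0,0,0.036],
    [0,0,0.036],
    [0,0,0.036],
    [0,0,0.036],
    [0,0,0.036]
  ]
}}

```text
clock: 3.42
ee_pos: [0.5273, -0.0442, 0.1466]
orientation: [[0.454, -0.891, 0.009], [-0.891, -0.454, -0.002], [0.006, -0.007, -1.0]]
wrist_force: [2.9, -6.2, -5.9]
finger_gap: 0.0224
```

```bash
cat >> h.py <<'E'
c0=np.array([.554,-.1265])
def where(c=c0):
    s=env.get_state();p=s["ee_pos"];R=s["orientation"];d=p[:2]-c
    th=np.degrees(np.arctan2(d[1],d[0]));tx=np.degrees(np.arctan2(R[1,0],R[0,0]))
    print(s["clock"],p,"r",np.linalg.norm(d),"th",th,"tx",tx,"diff",(th-tx)%360,"F",s["wrist_force"],"gap",s["finger_gap"],"j6",s["joints"][5],"z",R[:,2])
    return s
E
python3 - <<'E'
from h import *
where()
L=[onz("side",p,.105)for p in((381,257.5),(392.5,291))]+[onz("scene",p,.105) for p in((161,267),(202.5,267))]
for a,b in(L[:2],L[2:]):
    m=(a+b)/2;e=(a-b)[:2];e=e*np.sign(e[1]);print(m,np.linalg.norm(e),"normal",np.degrees(np.arctan2(-e[0],e[1])),"dir",np.degrees(np.arctan2(*(m[:2]-c0)[::-1])),np.linalg.norm(m[:2]-c0))
E
```

```text
3.4167 [ 0.5273 -0.0442  0.1466] r 0.08651421128714744 th 108.01020123317092 tx -63.018017756076134 diff 171.02821898924705 F [ 2.8997 -6.2112 -5.9221] gap 0.022398618690553217 j6 0.17673862304378082 z [ 0.0089 -0.0022 -1.    ]
[ 0.7119 -0.1468  0.105 ] 0.08184060725614643 normal -3.703825683591232 dir -7.340857569021904 0.1592480247435214
[ 0.7185 -0.1333  0.105 ] 0.07523497297834564 normal -5.277638481558758 dir -2.383226193635918 0.1646163276818873
```

{"fn": "step_arm", "kwargs": {
  "dp": [
    [0.0046,-0.0246,0],
    [0.0046,-0.0246,0],
    [0.0046,-0.0246,0],
    [0.0046,-0.0246,0],
    [0.0046,-0.0246,0],
    [0.0046,-0.0246,0],
    [0.0046,-0.0246,0]
  ],
  "rot": [
    [0,0,0.036],
    [0,0,0.036],
    [0,0,0.036],
    [0,0,0.036],
    [0,0,0.036],
    [0,0,0.036],
    [0,0,0.036]
  ]
}}

```text
clock: 4.0
ee_pos: [0.5973, -0.0526, 0.1466]
orientation: [[-0.349, -0.937, 0.003], [-0.937, 0.349, -0.011], [0.009, -0.007, -1.0]]
wrist_force: [-1.3, -4.1, -0.4]
finger_gap: 0.0225
```

```bash
python3 -c "
from h import *
where()"
```

```text
4.0 [ 0.5973 -0.0526  0.1466] r 0.08566315797561351 th 59.63964780795895 tx -110.4013969966921 diff 170.04104480465105 F [-1.3126 -4.0762 -0.3735] gap 0.02248453301989995 j6 -0.6090266275600851 z [ 0.003  -0.0112 -0.9999]
```

{"fn": "step_arm", "kwargs": {
  "dp": [
    [0.007,-0.0246,0],
    [0.0056,-0.0246,0],
    [0.0056,-0.0246,0],
    [0.0056,-0.0246,0],
    [0.0056,-0.0246,0],
    [0.0056,-0.0246,0],
    [0.0056,-0.0246,0],
    [0,0,0],
    [0,0,0]
  ],
  "rot": [
    [0,0,0.036],
    [0,0,0.036],
    [0,0,0.036],
    [0,0,0.036],
    [0,0,0.036],
    [0,0,0.036],
    [0,0,0.036],
    [0,0,0],
    [0,0,0]
  ]
}}

```text
clock: 4.75
ee_pos: [0.639, -0.1119, 0.1466]
orientation: [[-0.93, -0.368, -0.005], [-0.368, 0.93, -0.012], [0.009, -0.009, -1.0]]
wrist_force: [-1.2, 2.7, 0.6]
finger_gap: 0.0224
```

```bash
python3 - <<'E'
from h import *
import cv2
where()
im=imaging.capture("side");a=im[200:350,220:420,::-1]
b=imaging.capture("scene")[130:280,110:310,::-1]
cv2.imwrite("pics/s3.png",np.hstack([cv2.resize(i,(400,300),interpolation=2) for i in(a,b)]))
E
```

```text
4.75 [ 0.639  -0.1119  0.1466] r 0.08621153937612926 th 9.761174842123298 tx -158.42033543926877 diff 168.18151028139206 F [-1.2137  2.7054  0.6099] gap 0.022388267071942775 j6 -1.334183850163713 z [-0.0046 -0.0117 -0.9999]
```

View pics/s3.png

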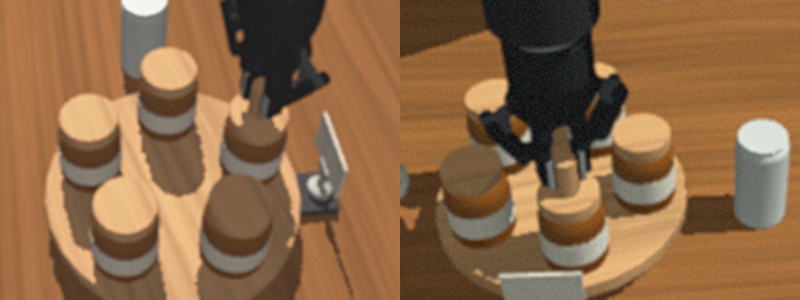

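{"fn": "step_arm", "kwargs": {
  "dp": [
    [0.005,-0.026,0],
    [0.005,-0.026,0],
    [0,0,0],
    [0,0,0],
    [0,0,0]
  ],
  "rot": [
    [0,0,0.036],
    [0,0,0.036],
    [0,0,0],
    [0,0,0],
    [0,0,0]
  ]
}}

```text
clock: 5.27
ee_pos: [0.6405, -0.1306, 0.1467]
orientation: [[-0.988, -0.156, -0.006], [-0.155, 0.988, -0.012], [0.008, -0.01, -1.0]]
wrist_force: [0.7, -1.4, -1.8]
finger_gap: 0.0222
```

```bash
python3 - <<'E'
from h import *
import cv2
from scipy.optimize import least_squares as ls
s=where()
P=np.array([(.4856,-.0717),(.5273,-.0442),(.5973,-.0526),(.639,-.1119),s["ee_pos"][:2]])
f=ls(lambda q:np.hypot(*(P-q[:2]).T)-q[2],[.554,-.1265,.087]);print(f.x,f.fun)
im=imaging.capture("side");a=im[210:345,230:410,::-1]
b=imaging.capture("scene")[140:320,110:310,::-1]
cv2.imwrite("pics/s4.png",cv2.resize(a,(800,600),interpolation=2));cv2.imwrite("pics/s5.png",cv2.resize(b,(660,594),interpolation=2))
E
```

```text
5.2667 [ 0.6405 -0.1306  0.1467] r 0.08659022780258974 th -2.712531267665685 tx -171.05807376069401 diff 168.34554249302832 F [ 0.678  -1.4287 -1.805 ] gap 0.02215893826631291 j6 -1.5241981607259727 z [-0.006  -0.0115 -0.9999]
[ 0.5528 -0.1282  0.0878] [-0.  0. -0.  0. -0.]
```

View pics/s4.png

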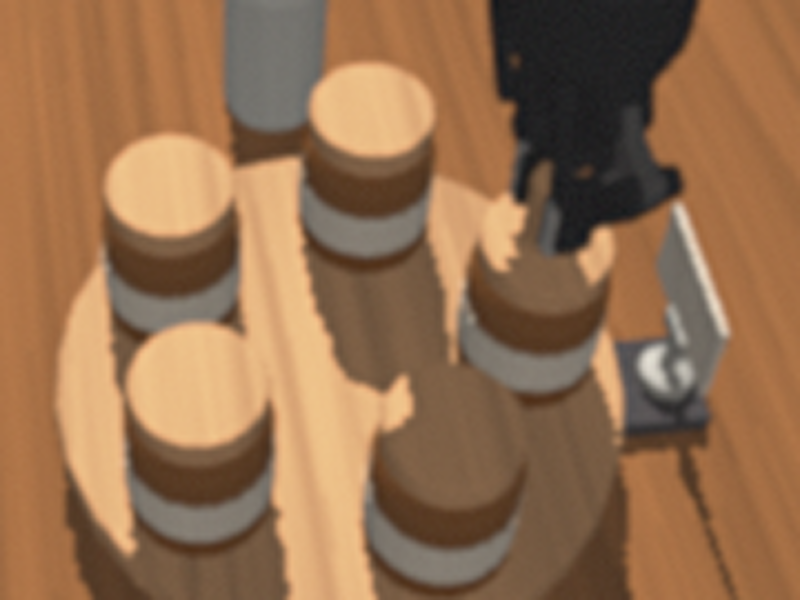

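View pics/s5.png

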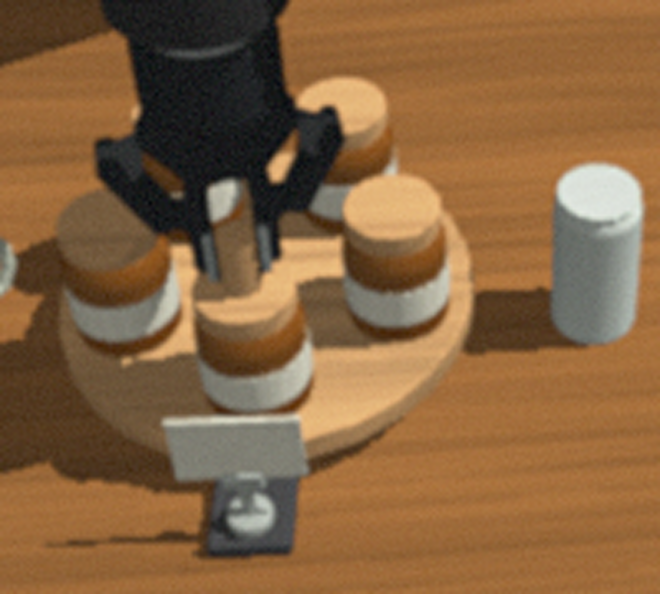

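```bash
python3 - <<'E'
from h import *
S=lambda u:(230+u[0]/4.444,210+u[1]/4.444); C=lambda u:(110+u[0]/3.3,140+u[1]/3.3)
for n,f,l,k,off in(("side",S,[(372,110),(170,186),(200,384),(450,438),(541,250)],[(678,207),(728,333)],[72,144,216,288,0]),("scene",C,[(392,213),(113,232),(345,107)],[(301,417),(165,419)],[72,288,144])):
    P=np.array([onz(n,f(p),.134)[:2] for p in l]); K=np.array([onz(n,f(p),.105)[:2] for p in k]); 
    from scipy.optimize import least_squares as ls
    o=np.radians(off)
    r=ls(lambda q:(P-q[:2]-.09*np.c_[np.cos(o+q[2]),np.sin(o+q[2])]).ravel(),[.553,-.128,0.])
    c=r.x[:2];m=K.mean(0);e=K[0]-K[1]
    print(n,"c",c,"knob",np.degrees(r.x[2]),"res mm",np.abs(r.fun).max()*1e3,"card",m,np.linalg.norm(e),"normal",np.degrees(np.arctan2(-e[0],e[1])),"dir",np.degrees(np.arctan2(*(m-c)[::-1])),np.linalg.norm(m-c))
E
```

```text
side c [ 0.551  -0.1339] knob -2.2619960283016756 res mm 3.229127632547915 card [ 0.7177 -0.1395] 0.07061612282768046 normal -1.4825946157353607 dir -1.902226760343806 0.1668276150513094
scene c [ 0.562 -0.125] knob 0.4758497937114803 res mm 3.732822753488088 card [ 0.7175 -0.1354] 0.07457281972695948 normal -4.19272000267624 dir -3.823889265748039 0.15588328939305976
```

The knob is at about -1° and the card at about -3.3°, so I'll make a small final nudge of about 2° and hold.

{"fn": "step_arm", "kwargs": {
  "dp": [
    [0.001,-0.009,0],
    [0,0,0],
    [0,0,0],
    [0,0,0],
    [0,0,0],
    [0,0,0],
    [0,0,0],
    [0,0,0]
  ],
  "rot": [
    [0,0,0.012],
    [0,0,0],
    [0,0,0],
    [0,0,0],
    [0,0,0],
    [0,0,0],
    [0,0,0],
    [0,0,0]
  ]
}}

```text
clock: 6.03
ee_pos: [0.6404, -0.1328, 0.1467]
orientation: [[-0.992, -0.128, -0.007], [-0.128, 0.992, -0.012], [0.008, -0.011, -1.0]]
wrist_force: [1.1, -2.6, -1.2]
finger_gap: 0.022
```

```bash
python3 - <<'E'
from h import *
import cv2
s=where(np.array([.5528,-.1282]))
print(s["joint_vel"])
b=imaging.capture("scene")[120:330,50:330,::-1]
cv2.imwrite("pics/s6.png",cv2.resize(b,(800,600),interpolation=2))
E
```

```text
6.0333 [ 0.6404 -0.1328  0.1467] r 0.08774389951563018 th -3.0046859200125406 tx -172.65318934950764 diff 169.6485034294951 F [ 1.0758 -2.5511 -1.1962] gap 0.022034544003777887 j6 -1.5493177798185822 z [-0.0065 -0.0122 -0.9999]
[ 0.0012 -0.0005 -0.0006  0.0003  0.001   0.0026]
```

View pics/s6.png

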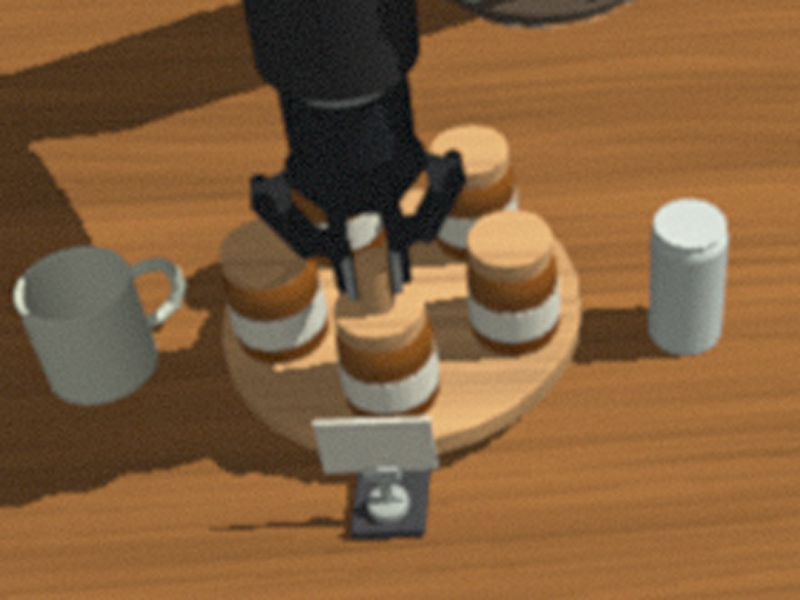

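The last view shows the jar squarely behind the card (jar base at about (388,405), where the axis-to-card line predicts (390,405)). The can and mug are undisturbed and the grip is firm, so I'm handing in.

```bash
python3 -c "
from h import *
env.job_done(); where()"
```

```text
the job is handed in; nothing more can be done
the job is handed in; nothing more can be done
```

I gripped the knob from above, turned the carousel about 144° clockwise along its arc with the tool turning along with it, and handed the job in at about 6 s while still holding the knob.

- **Alignment:** the gripper stood at about -3.0° around the axis and the card at about -3.3° (card estimates ranged from -1.9° to -3.8°). The two cameras disagreed by about 3° on the turn before the final 2° nudge. All of this is inside the 8° tolerance.
- **Hold and stillness:** the fingers were closed at 22 mm on the 24 mm knob, with the arm's joints almost still. I did not measure the contact force on the knob or the carousel's speed directly. The arm turned it in steps of about 7° per 1/12 s, roughly 1.5 rad/s.
- **Can and mug:** they look unmoved in the last picture, though I did not measure their positions again.

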